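# Pop the kitchen timer out of its spring dock and trap it

### The arm

A 6-joint arm with a two-finger parallel gripper is mounted at the origin on a cart in front of the work surface, level with it; the furniture and walls round the work are solid. World frame = base frame: x ahead of the robot, y to its left, z up, the work surface at z = 0. Lengths are in m, angles in rad, forces in N, time in s.
With the tool pointing down it reaches from about 0.35 to 0.925 m from the base axis. Payload 6.4 kg.
Tool frame: the origin (TCP) lies midway between the tips of the shut fingers; the grasp point (between the pads) lies 19 mm behind it; z points along the fingers, y is the line along which they close (so a half turn about z gives the same grasp; the last joint's range is limited). The gripper opens to 94 mm and grips with 3 to 60 N. Pads are 16 mm wide; open, the fingers measure 119 mm over their backs; the gripper's body (75 mm by 177 mm) begins 78 mm behind the grasp point.
Start: joints at [0.996, 0.245, 1.558, -0, 1.339, -0.174], TCP at [0.254, 0.598, 0.205] pointing down, gripper open.
Joint ranges: [-3.13, 3.13], [-1.02, 2.26], [0.13, 2.54], [-0.95, 4.09], [0.21, 2.88], [-2.74, 2.74]. Speed limits (rad/s): [2.57, 2.57, 3.14, 3.14, 3.14, 3.14].

### API

Orientations are given as [roll, pitch, yaw] about the fixed x, y, z axes, in that order (R = Rz(yaw) Ry(pitch) Rx(roll)).
In Python, from plant import monitor, capture, ctrl, finder gives the robot as it stands.
- The arm moves only by the shell command python3 -m pendant 'ROWS' [FORCE]. ROWS is JSON, a list of rows, each a list of 5 numbers: the finger opening in m, from 0 to 0.094, then the shift along the tool's x, y, z in m, then the turn about the tool's z in degrees. In form: [[fingers, x, y, z, spin], ...]. A call has 1 to 20 rows; each row shifts and turns the commanded pose from where the row before left it, along the tool's axes as they then stand; what a row does not reach is not made up. A row lasts 1/10 s, in which the tool goes at most 50 mm and 8.59 degrees, less where a joint would pass 70% of its speed; a pose out of reach is approached as far as the arm can. A call with a gripper value outside its range is refused whole. The fingers move at their own pace and stop on an object; FORCE is the grip in N (left out, the last holds). Time passes only in rows, so rows that do not move let the fingers close. It gives the time, the measured TCP pose, the force, the opening and the grip force at its end, in the units of the state.
- monitor.get_state(): the state, without advancing time (a new reading comes with each control period).
- capture(name): name is "scene" or "side" or "wrist"; returns a dict with "frame" (420x560x3 uint8, red, green, blue), "range_z" (420x560 float32, m along the optical axis (not along the pixel's ray), 0 where there is no reading), "intrinsics" (3x3 intrinsics, pixels), "cam_to_world" (4x4, takes a point from camera to world coordinates). Camera axes: x right, y down, z forward; pixel columns grow to the right and rows downward; lengths in m; the calibration is good to about 2 mm. A picture is of the moment at which its call begins.
- ctrl.finish_job(): hands the job in; it is judged then, once.
Trained networks look in a picture, given as the dict that the camera call returned (one of the last four; its "shot" number tells which), for a name from the list of things; names that differ only in an ending like _2 or _b are one class to them, and where a whole thing is asked for, a point or a joint stands for the part that bears it (a point fixed in the world has none). Each returns a list of dicts, best first, with "score" (0 to 1); they miss things now and then, are a little off and sometimes report something else, mostly with a low value. They report only what shows in the picture. A call takes as long as a camera call. They do not tell look-alikes from the thing itself.
- finder.find_in(picture, thing): "extent" ([centre column, centre row, width, height] in pixels, round what is visible of it).
The state is a dict: "t": time; "joint_positions": joint angles; "qd": joint speeds; "effort": joint torques, N m; "eef_pos": TCP position; "eef_rot": TCP orientation; "contact_force": force on the tool from outside, world axes, zero at the start; "wrist_torque": the same for the moment, N m; "width": finger opening in m; "gripper_force": force on a finger pad.
Only numpy, scipy, OpenCV 4.12 (cv2) and the standard library are available. Lean on these libraries where they do the work, as an engineer would, in place of code of your own. Each camera call takes 0.05 s, during which the arm holds its last target. There are 200 camera calls.

### The job

Press down the spring key on the side of the wooden dock with one fingertip so that the kitchen timer pops forward, with the other finger standing in the roller lane beside the key so that the timer is stopped against it instead of sliding away down the lane. Only press and block: do not grip or lift the timer, and leave the mug, the spice jar and the onion alone. Finish while still holding the timer trapped there, upright in the lane with the finger against its front.

Things in the scene. Friction and masses are not known exactly. Their poses are not given: they have to be found in the camera images.
- dock: Wooden dock fixed to the worktop, 284 mm long, 125 mm wide. Frame: z up, -x the way the timer pops out, +y the key's side; origin on the worktop, mid-lane, at the gate. Lane 76 mm wide; roller floor 10 mm above the worktop, open end at x = -115 mm. Lane walls and the block round the key are 18 mm high for x < 0; behind that walls and spring house (x 79 to 167 mm) are 34 mm high.
- gate (a point): Middle of the top edge of the gate, a steel strip across the lane at dock x = -4 to 0 mm that keeps the timer parked, 9 mm proud of the roller floor. It is one piece with the key and sinks with it; axes as the dock's.
- pusher_face (a point): Middle of the front of the spring pusher behind the timer, 20 mm above the worktop. It pushes the timer in dock -x with 4 N at first, 2 N after 45 mm, and follows it for up to 75 mm. With the gate down the timer shoots forward at up to about 0.5 m/s on the slippery rollers; unblocked it slides away down the lane, and over 85 mm from its parked place it counts as escaped.
- key_top (a point): Centre of the top of the metal spring key, a cap 30 mm along the lane (dock x) and 24 mm across (dock y) in the block beside the lane, at dock x = -55, y = +62 mm; 34 mm above the worktop when up, 22 mm when fully down. Moves with the key; axes as the dock's. It is 62 mm from the lane's middle, so one finger can stand on it and the other in the lane.
- key (a joint): Travel of the spring key: 0 up, 0.012 m fully down (straight down). The spring takes 2 N at the start and 5 N at the bottom, and it comes up again when let go. The gate lets the timer go at about 9 mm.
- lane_stop (a point): Point on the roller floor in the middle of the lane, level with the key along the lane (dock x = -55 mm, y = 0, 10 mm above the worktop): a finger standing upright here stops the timer. Axes as the dock's.
- timer: Round wind-up kitchen timer, 71 mm in diameter, 61 mm high, 0.16 kg or so, upright cylinder up to 24 mm, its dial above. Origin: centre of its underside, z up. It starts parked behind the gate with its centre at about x = +36 mm in the dock's frame, standing on the lane's floor 10 mm above the worktop, its top thus 71 mm above the worktop.
- mug: China mug, 92x127x95 mm, bystander standing to the key's side, towards the rear of the dock. Origin: centre of its underside.
- spice_jar: Spice jar with dark cap, 41 mm in diameter, 105 mm high, bystander on the side of the dock away from the key. Origin: centre of its underside.
- onion: Red onion, about 84x81x82 mm, bystander on the side of the dock away from the key, nearer its open end. Origin: its underside.
Mind the look-alikes: they are no part of the job. Of the things like the timer, leave any that is turquoise; of the rest the smaller one is meant.

How it is judged:
By the outcome, as a careful person would: the job done as asked, in the order asked, and still so for the second after the job is handed in, while the arm keeps its last pose, push and grip.
It also fails if it takes over 32 s, if anything falls off the work surface, if the arm or the gripper's body presses on something with over 40 N, if the wrist force passes 120 N, or if a joint passes its speed limit or range.

## Working session

There is one attempt and no reset: what is moved stays moved. The work goes in short steps, Python scripts to look and compute and a shell command to move; the robot and the scene stay as the last step left them, time stands still between calls to the robot, and variables do not carry over. Pictures are saved under pics/ and viewed, at most 10 in all, crops included, and the job is handed in when it is done.

```bash
mkdir -p pics
cat > h.py <<'E'
import numpy as np,cv2
from plant import monitor,capture,ctrl,finder
def world(p,u,v,z=None):
    K=p["intrinsics"];T=p["cam_to_world"]
    if z is None: z=p["range_z"][int(v),int(u)]
    return (T@np.array([(u-K[0,2])*z/K[0,0],(v-K[1,2])*z/K[1,1],z,1]))[:3]
def cloud(p):
    K=p["intrinsics"];T=p["cam_to_world"];Z=p["range_z"];v,u=np.indices(Z.shape)
    P=np.stack([(u-K[0,2])*Z/K[0,0],(v-K[1,2])*Z/K[1,1],Z],-1)
    W=P@T[:3,:3].T+T[:3,3];W[Z<=0]=np.nan;return W
def proj(p,w):
    c=np.linalg.inv(p["cam_to_world"])@np.append(w,1);K=p["intrinsics"];return (K@(c[:3]/c[2]))[:2]
def save(p,n): cv2.imwrite("pics/%s.png"%n,p["frame"][:,:,::-1])
E
python3 - <<'E'
from h import *
np.set_printoptions(precision=4,suppress=True)
print(monitor.get_state())
ims=[]
for c in ["scene","side"]:
    p=capture(c);save(p,c)
    for t in ["timer","key_top","dock","gate","mug","spice_jar","onion"]:
        for d in finder.find_in(p,t)[:3]:
            e=d["extent"]; print(c,t,round(d["score"],2),np.round(e),world(p,e[0],e[1]))
E
```

```text
{'t': 0.0, 'joint_positions': array([ 0.9959,  0.2458,  1.559 ,  0.    ,  1.3387, -0.1741]), 'qd': array([ 0.0025, -0.0009, -0.002 ,  0.0008, -0.0007, -0.0011]), 'effort': array([  0.0007, -41.5832, -31.4605,   0.0685,   0.0333,  -0.0002]), 'eef_pos': array([0.2533, 0.598 , 0.2044]), 'eef_rot': array([-3.1398, -0.0003,  2.7408]), 'contact_force': array([-0.7839, -0.5793, -0.5075]), 'wrist_torque': array([-0.02  , -0.0179, -0.0397]), 'gripper_force': 0.0, 'width': 0.09391614149750901}
scene timer 0.81 [234. 286.  55.  58.] [0.5388 0.2106 0.0796]
scene timer 0.74 [288. 209.  31.  41.] [0.6117 0.0053 0.0581]
scene timer 0.63 [311. 150.  24.  24.] [ 0.7158 -0.1739  0.0488]
scene key_top 0.91 [297. 238.  29.  46.] [0.5721 0.0157 0.0063]
scene dock 0.69 [294. 221. 108. 113.] [0.5963 0.004  0.0317]
scene dock 0.65 [295. 240.  32.  48.] [0.572  0.0232 0.006 ]
scene dock 0.54 [210. 225.  51.  64.] [0.7196 0.1313 0.0155]
scene gate 0.71 [294. 240.  32.  41.] [0.5751 0.024  0.006 ]
scene gate 0.55 [210. 223.  52.  65.] [0.7176 0.1309 0.0236]
scene mug 0.55 [210. 226.  50.  62.] [0.7195 0.1325 0.0132]
scene mug 0.53 [288. 207.  31.  36.] [0.614  0.0045 0.0634]
scene spice_jar 0.71 [312. 174.  25.  44.] [ 0.6402 -0.0937  0.0719]
scene onion 0.6 [366. 200.  34.  33.] [ 0.5174 -0.1303  0.0591]
side timer 0.89 [278. 161.  26.  29.] [ 0.7278 -0.1583  0.0421]
side timer 0.84 [279. 294.  58.  65.] [0.5459 0.2282 0.0655]
side timer 0.55 [289. 210.  36.  31.] [0.6219 0.0156 0.0547]
side key_top 0.9 [309. 236.  32.  42.] [0.5766 0.0173 0.0081]
side dock 0.62 [295. 225. 141.  89.] [0.6068 0.0192 0.0262]
side dock 0.3 [224. 242.  57.  66.] [0.6668 0.1858 0.0924]
side mug 0.76 [223. 243.  56.  69.] [0.6678 0.1881 0.0911]
side spice_jar 0.59 [294. 175.  19.  51.] [ 0.6572 -0.0867  0.0665]
side onion 0.6 [361. 188.  39.  40.] [ 0.5186 -0.1182  0.0542]
```

Run:
```python
import cv2
a=cv2.imread("pics/scene.png")[120:330,180:400];b=cv2.imread("pics/side.png")[120:330,180:400]
cv2.imwrite("pics/both.png",cv2.resize(cv2.hconcat([a,b]),(800,382),interpolation=cv2.INTER_CUBIC))
```

```text
(no output)
```

View pics/both.png

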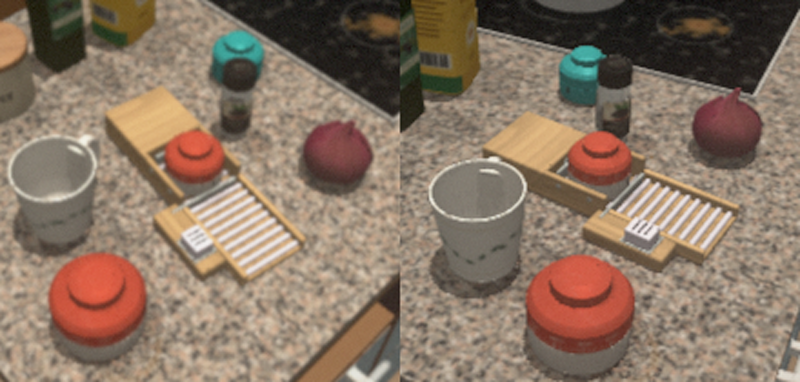

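The target is the small red timer in the dock. The big red one in front is the look-alike, and the turquoise one is to be ignored. The key is at scene ≈(288,252) and side ≈(313,248). Next I'll fit the dock pose to the depth data.

```bash
cat > fit.py <<'E'
from h import *
from scipy.optimize import differential_evolution
np.set_printoptions(precision=4,suppress=True)
def hmap(x,y):
    h=np.zeros_like(x); a=np.abs(y)
    h[(x>-117)&(x<167)&(a<46)]=18; h[(x>0)&(x<167)&(a<46)]=34
    h[(a<38)&(x>-115)&(x<79)]=10
    h[(x>0)&(x<73)&(a<38)]=np.nan   # timer
    h[(y>46)&(y<79)&(x>-85)&(x<-25)]=np.nan
    k=(abs(x+55)<15)&(abs(y-62)<12); h[k]=34
    return h
def fit(ps,bounds):
    P=[]
    for p in ps:
        W=cloud(p)[::1,::1].reshape(-1,3);W=W[np.isfinite(W[:,0])]
        P.append(W[(abs(W[:,0]-.6)<.22)&(abs(W[:,1]-.01)<.22)&(W[:,2]<.045)&(W[:,2]>-.02)])
    P=np.vstack(P)
    def c(q):
        d=P[:,:2]-q[:2];cs,sn=np.cos(q[2]),np.sin(q[2])
        x=(cs*d[:,0]+sn*d[:,1])*1e3;y=(-sn*d[:,0]+cs*d[:,1])*1e3
        m=(x>-140)&(x<190)&(y>-65)&(y<80)
        r=P[m,2]*1e3-hmap(x[m],y[m]);r=r[np.isfinite(r)]
        return np.minimum(abs(r),10).sum()/1e3 - 0*len(r)+ (np.minimum(abs(P[~m,2]*1e3),10)).sum()/1e3
    return differential_evolution(c,bounds,seed=1,maxiter=150,popsize=12)
def todock(q,w): 
    d=np.asarray(w)[:2]-q[:2];c,s=np.cos(q[2]),np.sin(q[2]);return np.array([c*d[0]+s*d[1],-s*d[0]+c*d[1],w[2]])*1e3
def tow(q,x,y,z):
    c,s=np.cos(q[2]),np.sin(q[2]);return np.array([q[0]+(c*x-s*y)/1e3,q[1]+(s*x+c*y)/1e3,z/1e3])
E
python3 - <<'E'
from fit import *
a=capture("scene");b=capture("side")
for ps in ([a],[b],[a,b]):
    r=fit(ps,[(.5,.7),(-.1,.1),(-.3,1.6)]);q=r.x
    print(q,r.fun,"key",tow(q,-55,62,34),"stop",tow(q,-55,0,10))
print("key via pixels",world(a,288,252),world(b,313,248),todock(q,world(a,288,252)),todock(q,world(b,313,248)))
for p,n in((a,"a"),(b,"b")):
    I=p["frame"][:,:,::-1].copy()
    for w in [(-55,62,34),(-55,0,10),(0,0,19),(-115,-38,18),(-115,38,18),(167,46,34),(167,-46,34),(79,46,34)]:
        u=proj(p,tow(q,*w));cv2.circle(I,tuple(int(round(t)) for t in u),1,(0,255,0),-1)
    cv2.imwrite("pics/o%s.png"%n,cv2.resize(I[120:330,180:400],(400,382),interpolation=cv2.INTER_CUBIC))
cv2.imwrite("pics/ov.png",cv2.hconcat([cv2.imread("pics/oa.png"),cv2.imread("pics/ob.png")]))
E
```

```text
[ 0.5916 -0.0035 -0.1541] 56.68910458790013 key [0.5468 0.0662 0.034 ] stop [0.5372 0.0049 0.01  ]
[ 0.5986  0.0027 -0.0765] 54.580372778231734 key [0.5485 0.0687 0.034 ] stop [0.5437 0.0069 0.01  ]
[ 0.5956 -0.0035 -0.1554] 111.7211940466623 key [0.5509 0.0663 0.034 ] stop [0.5413 0.0051 0.01  ]
key via pixels [0.5464 0.0702 0.0356] [0.5483 0.0743 0.0331] [-59.9578  65.1507  35.5772] [-58.7609  69.474   33.1346]
```

View pics/ov.png

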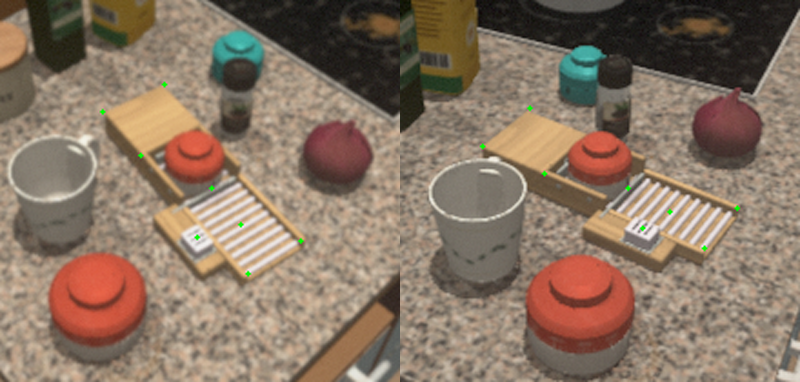

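The pose is roughly right; the overlay is off at the rear. I'll move above the dock and refine with the wrist camera.

```bash
python3 -m pendant '[[0.05,0,0,-0.035,0],[0.05,0,0,-0.035,0],[0.05,0,0,-0.03,0],[0.05,-0.03,-0.0285,0,0],[0.05,-0.03,-0.0285,0,0],[0.05,-0.03,-0.0285,0,0],[0.05,-0.03,-0.0285,0,0],[0.05,-0.03,-0.0285,0,0],[0.05,-0.03,-0.0285,0,0],[0.05,-0.03,-0.0285,0,0],[0.05,-0.03,-0.0285,0,0],[0.05,-0.03,-0.0285,0,0],[0.05,-0.03,-0.0285,0,0],[0.05,-0.03,-0.0285,0,0],[0.05,-0.03,-0.0285,0,0],[0.05,-0.03,-0.0285,0,0],[0.05,-0.03,-0.0285,0,0],[0.05,-0.03,-0.0285,0,0],[0.05,0,0,0,0],[0.05,0,0,0,0]]'
python3 - <<'E'
from fit import *
s=monitor.get_state();print(s["eef_pos"],s["eef_rot"],s["joint_positions"],s["width"])
p=capture("wrist");save(p,"w1");print(p["cam_to_world"])
E
```

```text
t: 2.9
eef_pos: [0.5011, 0.029, 0.3053]
eef_rot: [3.141, -0.001, 2.739]
contact_force: [-0.1, -0.1, -0.0]
width: 0.0502
gripper_force: 0.0
[0.5011 0.029  0.3053] [ 3.1413 -0.0006  2.7392] [-0.1687 -0.178   1.8108  0.0004  1.5094 -1.3371] 0.050205569361544605
[[ 0.3922  0.8907  0.2299  0.434 ]
 [ 0.9199 -0.3798 -0.098   0.0577]
 [ 0.      0.2499 -0.9683  0.4835]
 [ 0.      0.      0.      1.    ]]
```

View pics/w1.png

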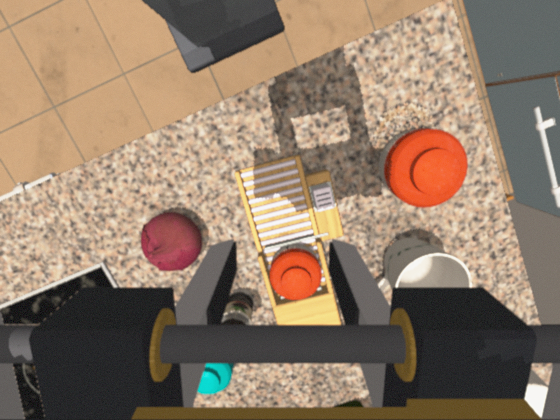

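The wrist view shows the lane's open end from about (237,170) to (299,157), the key at about (322,196) and the timer at about (295,274). I'll overlay the model and zoom in.

Run:
```python
from fit import *
p=capture("wrist")
for d in finder.find_in(p,"key_top")[:2]: print(d)
W=cloud(p);z=W[200,280:340,2];print(np.nanmin(W[180:210,310:336,2]),np.nanmax(W[180:210,310:336,2]))
r=fit([p],[(.55,.65),(-.05,.05),(-.3,.3)]);q=r.x;print(q,r.fun)
# key blob: z>0.028 near (322,196)
m=(W[...,2]>.027);m[:170]=0;m[225:]=0;m[:,:300]=0;m[:,345:]=0
k=W[m];print("key cloud",m.sum(),np.median(k,0),k.min(0),k.max(0))
I=cv2.resize(p["frame"][145:315,220:360,::-1],None,fx=3.5,fy=3.5,interpolation=cv2.INTER_CUBIC)
for w in [(-55,62,34),(-55,0,10),(-2,0,19),(-115,-38,18),(-115,38,18),(79,46,34),(79,-46,34)]:
    u=proj(p,tow(q,*w));cv2.circle(I,(int((u[0]-220)*3.5+1.75),int((u[1]-145)*3.5+1.75)),3,(0,255,0),-1)
cv2.imwrite("pics/w2.png",I)
```

```text
{'extent': [299.1, 217.3, 70.1, 63.2], 'score': 0.92}
{'extent': [288.5, 239.4, 105.4, 170.5], 'score': 0.74}
-0.0035130362487954536 0.03519017058334484
[ 0.5941 -0.0025 -0.1467] 129.58429264199597
key cloud 416 [0.5484 0.067  0.0328] [0.5333 0.0536 0.027 ] [0.5658 0.0805 0.0352]
```

View pics/w2.png

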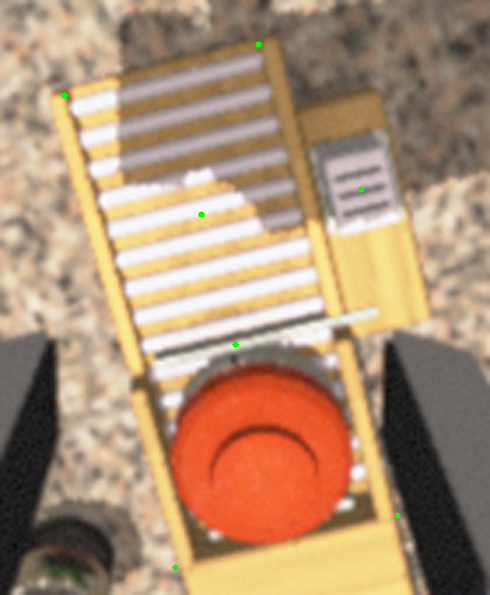

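Run:
```python
from fit import *
p=capture("wrist")
K=p["intrinsics"];T=p["cam_to_world"]
def at(u,v,z):
    u=u/3.5+220-.5;v=v/3.5+145-.5
    d=T[:3,:3]@np.array([(u-K[0,2])/K[0,0],(v-K[1,2])/K[1,1],1]);return T[:3,3]+d*(z-T[2,3])/d[2]
a,b=at(55,97,.018),at(135,370,.018);c,d=at(277,40,.018),at(330,260,.018);e,f=at(155,357,.019),at(378,312,.019)
yaw=lambda v:np.arctan2(v[1],v[0])
print("yaw L,R,gate",yaw(b-a),yaw(d-c),yaw(f-e)-np.pi/2)
print("roller",yaw(at(265,60,.01)-at(80,108,.01))-np.pi/2, "key edges",yaw(at(323,230,.034)-at(314,150,.034)))
print("key ctr",np.mean([at(316,150,.034),at(378,137,.034),at(398,214,.034),at(330,230,.034)],0),"open end mid outer",(a+c)/2,np.linalg.norm(a-c))
```

```text
yaw L,R,gate -0.14743978558449333 -0.15116868931328917 -0.1891212939710356
roller -0.1456715638022117 key edges -0.2707721834276369
key ctr [0.5455 0.0665 0.034 ] open end mid outer [0.4804 0.0167 0.018 ] 0.08669383055098519
```

```bash
python3 -m pendant '[[0.05,0,0,0,-5],[0.05,0,0,0,-5],[0.05,0,0,0,-4.6],[0.05,-0.0204,0.0068,0,0],[0.05,-0.0204,0.0067,0,0],[0.05,0,0,0.03,0],[0.05,0,0,0.04,0],[0.05,0,0,0.04,0],[0.05,0,0,0.04,0],[0.05,0,0,0.04,0],[0.05,0,0,0.03,0],[0.05,0,0,0.02,0],[0.05,0,0,0.01,0],[0.05,0,0,0,0],[0.05,0,0,0,0]]'
python3 - <<'E'
from fit import *
s=monitor.get_state();print(s["eef_pos"],s["eef_rot"],s["contact_force"])
t=[]
for c in ["scene","side"]:
    p=capture(c);t.append(cv2.resize(p["frame"][180:300,230:363,::-1],(400,361),interpolation=cv2.INTER_CUBIC))
cv2.imwrite("pics/near.png",cv2.hconcat(t));p=capture("wrist");save(p,"w3")
E
```

```text
t: 4.6
eef_pos: [0.5443, 0.0371, 0.0566]
eef_rot: [3.142, 0.002, 2.996]
contact_force: [0.0, 0.5, 0.9]
width: 0.0502
gripper_force: 0.0
[0.5443 0.0371 0.0566] [3.1416 0.0019 2.9964] [0.0268 0.5499 0.8627]
```

View pics/near.png

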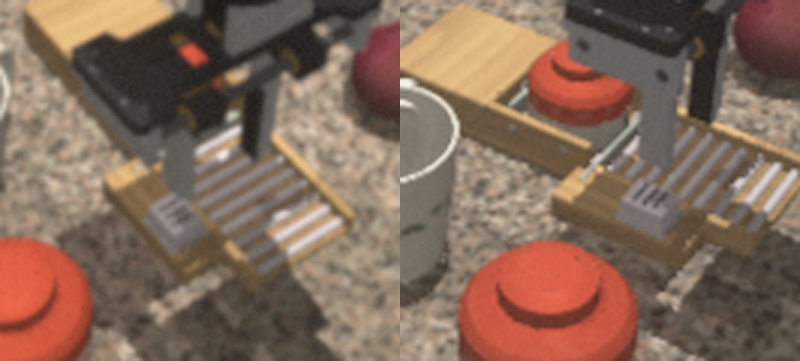

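View pics/w3.png

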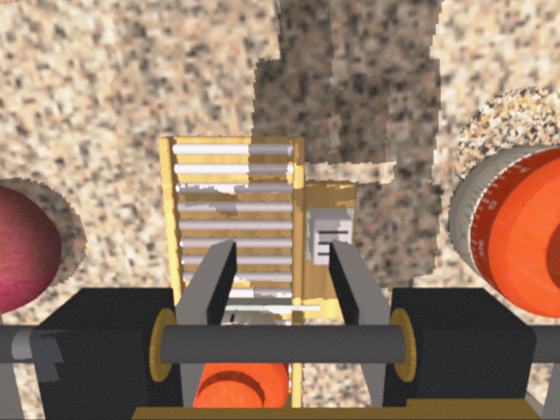

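Run:
```python
from fit import *
s=monitor.get_state();p=capture("wrist");W=cloud(p)
y=s["eef_rot"][2];ty=np.array([np.sin(y),-np.cos(y),0]);e=s["eef_pos"]
for o in(.0313,-.0313):
    for z in(.0566,.034,.010):
        w=e+ty*o;w[2]=z;print(o,z,w,proj(p,w))
m=(W[...,2]>.029)&(W[...,2]<.040);m[:190]=0;m[285:]=0;m[:,:295]=0;m[:,365:]=0
k=W[m];d=(k-e);R=np.array([[np.cos(y),np.sin(y)],[np.sin(y),-np.cos(y)]])
t=d[:,:2]@R.T;print(m.sum(),np.median(k,0),"tool xy",np.percentile(t,[2,50,98],axis=0),np.median(k[:,2]))
v,u=np.nonzero(m);print(u.min(),u.max(),v.min(),v.max())
I=cv2.resize(p["frame"][190:290,285:365,::-1],None,fx=5,fy=5)
cv2.imwrite("pics/key.png",I)
```

```text
0.0313 0.0566 [0.5492 0.0677 0.0566] [339.7369 256.6428]
0.0313 0.034 [0.5492 0.0677 0.034 ] [333.8623 242.2506]
0.0313 0.01 [0.5492 0.0677 0.01  ] [328.8144 229.8834]
-0.0313 0.0566 [0.5401 0.0057 0.0566] [224.216  256.6947]
-0.0313 0.034 [0.5401 0.0057 0.034 ] [230.1971 242.299 ]
-0.0313 0.01 [0.5401 0.0057 0.01  ] [235.3368 229.9285]
1308 [0.5441 0.0634 0.0328] tool xy [[-0.0138  0.0189]
 [ 0.0049  0.0269]
 [ 0.0143  0.0417]] 0.03279726218470615
312 352 217 264
```

View pics/key.png

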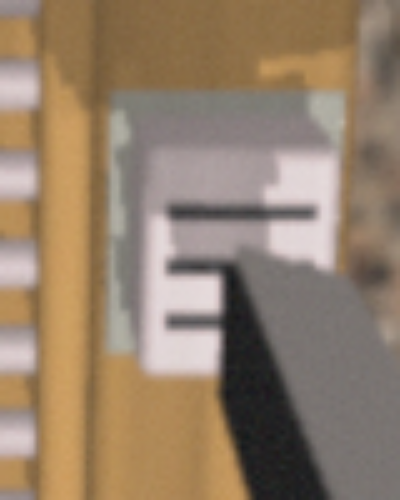

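The key cap's top is centred at about (333,242), which matches the predicted drop point of (334,242). The lane finger is centred as well, so I'll press.

```bash
python3 -m pendant '[[0.05,0,0,0.01,0],[0.05,0,0,0.01,0],[0.05,0,0,0.006,0],[0.05,0,0,0.005,0],[0.05,0,0,0.004,0],[0.05,0,0,0,0],[0.05,0,0,0,0],[0.05,0,0,0,0],[0.05,0,0,0,0]]'
python3 - <<'E'
from fit import *
s=monitor.get_state();print(s["eef_pos"],s["contact_force"])
t=[]
for c in ["scene","side"]:
    p=capture(c);t.append(cv2.resize(p["frame"][180:300,230:363,::-1],(400,361),interpolation=cv2.INTER_CUBIC))
cv2.imwrite("pics/press.png",cv2.hconcat(t))
E
```

```text
t: 5.7
eef_pos: [0.5436, 0.0367, 0.0219]
eef_rot: [-3.142, -0.001, 2.996]
contact_force: [-6.1, -0.9, 16.0]
width: 0.05
gripper_force: 8.6
[0.5436 0.0367 0.0219] [-6.0574 -0.9072 16.0161]
```

View pics/press.png

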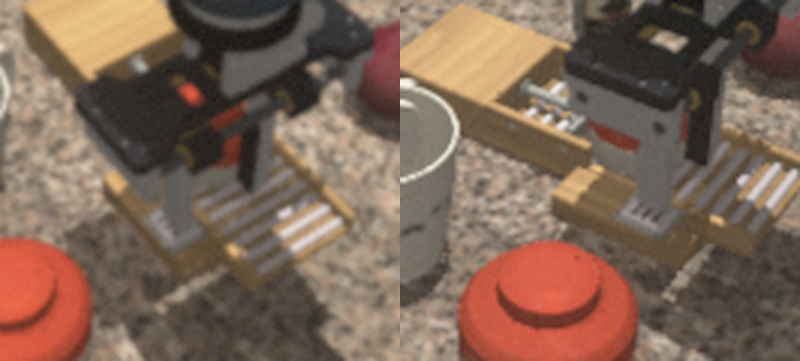

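The key is down and the timer has popped forward and stopped at the lane finger. I'll check that it stays there.

```bash
python3 -m pendant '[[0.05,0,0,0,0],[0.05,0,0,0,0],[0.05,0,0,0,0],[0.05,0,0,0,0],[0.05,0,0,0,0]]'
python3 - <<'E'
from fit import *
t=[]
for c in ["side","wrist"]:
    p=capture(c);f=p["frame"][:,:,::-1]
    t.append(cv2.resize(f[195:270,275:350] if c=="side" else f[120:420,130:430],(400,400),interpolation=cv2.INTER_CUBIC))
    if c=="side":
        W=cloud(p);q=np.array([.5945,-.001,-.148]);f=p["frame"].astype(int)
        m=(f[...,0]>110)&(f[...,1]<80);m[:195]=0;m[262:]=0
        k=np.array([todock(q,w) for w in W[m&(W[...,2]>.02)&(abs(W[...,1])<.06)]]);print(len(k),k.min(0),np.median(k,0),k.max(0))
cv2.imwrite("pics/chk.png",cv2.hconcat(t))
E
```

```text
t: 6.3
eef_pos: [0.5436, 0.0367, 0.022]
eef_rot: [-3.142, -0.001, 2.996]
contact_force: [-4.9, -0.3, 14.5]
width: 0.0503
gripper_force: 8.6
36 [-24.289   29.3971  33.8035] [-14.7872  33.539   40.2982] [ 6.9427 35.1561 48.4708]
```

View pics/chk.png

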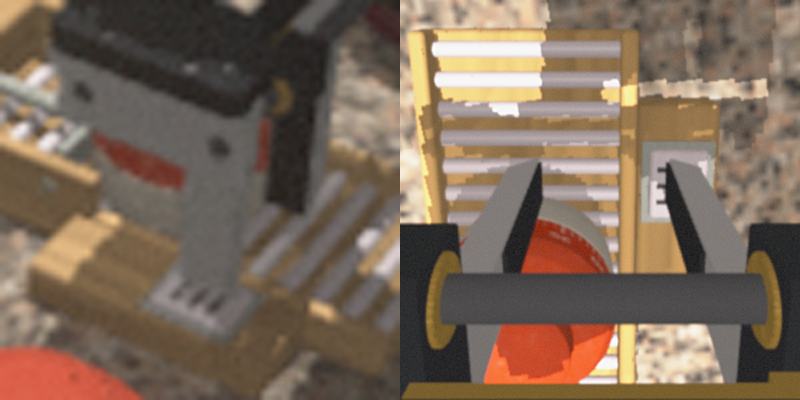

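The timer stands upright in the lane with its front against the finger, the key is fully down, and the forces are steady.

```bash
python3 -c "
from plant import ctrl;print(ctrl.finish_job())"
```

```text
the job is handed in; nothing more can be done
None
```

I handed the job in at about 6.5 s with the key held fully down and the small red timer popped forward, trapped upright in the lane with its front against the other finger; the mug, jar and onion were left alone.

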